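# Put the gasket scraper back in its slot and lock it

## Task

Put the orange-handled gasket scraper back in the empty orange-topped holder on the plywood board: slide the blade in through the mouth until it is fully home, with the handle resting on the board, then slide the black knob of that holder's keeper all the way across so that the blade is locked in. Ease the blade in gently, never forcing it against the holder, and leave the other scraper and the spare parts on the bench where they are.

Things in the scene. Friction and masses are not known exactly. Their poses are not given: they have to be found in the camera images.
- scraper: Scraper to put away, lying on its narrow side on the bench, blade on edge. Orange block handle 100 long (x -100 to 0), 24 thick (y), 40 high (z 0 to 40). Steel blade 3 thick, 80 long (x 0 to 80), z 4 to 36, with a keeper notch in its top edge at x 46 to 64, z above 25. Origin: middle of the underside at the handle's front end (shoulder); x to the blade tip, z up. 0.11 to 0.22 kg.
- scraper_grip (a point): Point at which to grip the orange handle: on its centre plane, 40 mm behind the shoulder, 26 mm above its underside; close the fingers along the scraper's y.
- rack: Fixed plywood board 230 (x) by 290 (y), 12 thick, lying on the bench, on which both holders stand; its origin is on its underside. The holders' mouths are 120 mm back from its front edge, so handles rest on the board, top at z = 12 mm.
- holder: Fixed empty holder with orange top strap, 43 wide. Origin: on the slot's floor (the board's top), at the middle of the mouth; x points into the slot, z up. Slot 85 long (x), 7 wide (y), flared to 13 over the first 12 mm. Walls 44 high and roofed by a 5 mm strap for x 0 to 30, then 24 high and open. Scraper home: its shoulder meets the front face, both frames coincide.
- keeper (a joint): Keeper slide of the orange holder, in m: 0 open, 0.030 fully across the slot (locked). Growing values move it along the holder's -y; it stays where left; starts between 0 and 0.008. Its 8 by 8 mm steel tongue crosses the slot at holder x = 55, z 26 to 34 mm, and goes through the blade's notch only if the blade is home.
- keeper_knob (a point): On the axis of the keeper's upright black knob, 14 in diameter; the knob stands from z 34 to 74 of the holder, and this point lies at z = 60, 14 mm below its top. It moves with the keeper: at holder x = 55, y = 36 mm minus the joint value.
- holder_blue: Fixed holder of the same shape with a blue strap, 130 mm beside the orange one, on either side of it; occupied and locked.
- scraper_blue: Same scraper with a blue handle, parked in the blue holder; to be left alone.
- piston: Loose aluminium piston, 52 in diameter, 58 high, standing; origin under its centre. Leave alone.
- carton: Loose orange-red carton 60 by 60 by 80 high; origin under its centre. Leave alone.
- pulley: Loose aluminium pulley, 90 in diameter, 30 high, lying flat; origin under its centre. Leave alone.
- reed_block: Loose brass and steel reed valve block 70 by 50 by 36 high; origin under its centre. Leave alone.
Things that resemble listed ones, but are neither listed nor needed, are in the scene too. Of the things shaped like the scraper, the orange one is meant.

How it is judged:
On the way, in this order (a step that is already met when the one before it is completed fails the run):
1. the orange scraper's blade is fully home in the orange holder's slot (x of scraper in the frame of holder above -0.005 m and y of scraper in the frame of holder between -0.005 and 0.005 m and angle between the x axis of scraper and the x axis of holder, either way round below 0.07 rad and angle between scraper's own z axis and vertical below 0.08 rad), for 0.2 s.
2. the keeper is slid across to lock the blade (value of joint keeper above 0.025 m), for 0.2 s.
At the end, for the whole second after the job is handed in: The orange scraper is at rest in the orange holder, its shoulder within 5 mm of the holder's front face, within 5 mm of the slot's centre plane and 0.07 rad of its direction, upright within 0.08 rad, its handle's underside within 4 mm of the board's top; the keeper is more than 25 mm across (all of step 1 and z of scraper in the frame of holder below 0.004 m and value of joint keeper above 0.025 m and linear speed of scraper below 0.02 m/s); the robot touches nothing.
It fails at once if the scraper and the orange holder (or its keeper) are pressed together with more than 40 N (contact force between scraper and holder above 40 N).
It fails at once if the blue scraper is moved more than 15 mm (distance of scraper_blue from where it was at the start of the episode above 0.015 m).
It fails at once if the piston, carton, pulley or reed block is moved more than 30 mm (distance of any of piston, carton, pulley, reed_block from where it was at the start of the episode above 0.03 m).
It also fails if it takes over 54 s, if anything falls off the work surface, if the arm or the gripper's body presses on something with over 40 N, if the wrist force passes 120 N, or if a joint passes its speed limit or range.

## Robot

A 6-joint arm with a two-finger parallel gripper is mounted at the origin on the work surface. World frame = base frame: x ahead of the robot, y to its left, z up, the work surface at z = 0. Lengths are in m, angles in rad, forces in N, time in s.
With the tool pointing down it reaches from about 0.225 to 0.875 m from the base axis. Payload 3.4 kg.
Tool frame: the origin (TCP) lies between the finger pads; the fingertips stand 11 mm ahead of it and the grasp point (between the pads) lies 8 mm behind it; z points along the fingers, y is the line along which they close (so a half turn about z gives the same grasp; the last joint's range is limited). The gripper opens to 85 mm and grips with 20 to 120 N. Pads are 22 mm wide; open, the fingers measure 114 mm over their backs; the gripper's body (76 mm by 85 mm) begins 54 mm behind the grasp point. The pads swing forward as they close: fully open they stand 13 mm farther back than shut.
Start: joints at [-1.298, 0.276, 1.505, -0, 1.361, -0.121], TCP at [0.221, -0.531, 0.242] pointing down, gripper open.
Joint ranges: [-2.89, 2.89], [-0.75, 2.08], [0.22, 2.7], [-1.18, 4.32], [0.11, 2.71], [-2.7, 2.7]. Speed limits (rad/s): [2.57, 2.57, 3.14, 3.14, 3.14, 3.14].

## Interface

Orientations are given as a unit quaternion [w, x, y, z].
In Python, from rig import manip, imaging gives the robot as it stands. The module is installed in compiled form; this text tells all that it offers.
- The arm moves only by the tool jog_arm, never from a script. Its argument "deltas" is one flat list of numbers, 7 for each row, row after row: the turn, a rotation vector about the world's x, y, z in degrees, then the shift along the world's x, y, z in mm, then the opening, from 0 (shut) to 1 (fully open). In form: [ax, ay, az, tx, ty, tz, gripper, ax, ay, az, tx, ty, tz, gripper, ...]. A call has 1 to 20 rows; each row is the pose to reach, as a shift and turn from the pose commanded when the call began; what a row does not reach only later rows make up. A row lasts 1/10 s, in which the tool goes at most 50 mm and 8.59 degrees, less where a joint would pass 70% of its speed; a pose out of reach is approached as far as the arm can. A call with a gripper value outside its range is refused whole. The fingers move at their own pace and stop on an object; "grip_force" is the grip in N (left out, the last holds). Time passes only in rows, so rows that repeat a pose let the fingers close. It gives the time, the measured TCP pose, the force, the opening and the grip force at its end, in the units of the state.
- manip.get_state(): the state, without advancing time (a new reading comes with each control period).
- imaging.get_image(name): name is "scene" or "side" or "wrist"; returns the picture (420x560x3 uint8, blue, green, red); there is no depth.
- imaging.calibration(name): a dict with "mtx" (3x3 intrinsics, pixels), "cam_to_world" (4x4, takes a point from camera to world coordinates). Camera axes: x right, y down, z forward; pixel columns grow to the right and rows downward; lengths in m; the calibration is good to about 2 mm. A picture is of the moment at which its call begins: read the wrist's pose just before it. calibration takes no time and is no camera call; for the wrist camera it gives the pose at the moment of the call.
- manip.sign_off(): hands the job in; it is judged then, once.
The state is a dict: "clock": time; "qpos": joint angles; "qd": joint speeds; "effort": joint torques, N m; "position": TCP position; "ee_rot": TCP orientation; "contact_force": force on the tool from outside, world axes, zero at the start; "moment": the same for the moment, N m; "width": finger opening in m; "gripper_force": force on a finger pad.
Only numpy, scipy, OpenCV 4.12 (cv2) and the standard library are available. Lean on these libraries where they do the work, as an engineer would, in place of code of your own. Each camera call takes 0.05 s, during which the arm holds its last target. There are 200 camera calls.

## Working session

There is one attempt and no reset: what is moved stays moved. The work goes in short steps, Python scripts to look and compute and a tool call to move; the robot and the scene stay as the last step left them, time stands still between calls to the robot, and variables do not carry over. Pictures are saved under pics/ and viewed, at most 10 in all, crops included, and the job is handed in when it is done.

Besides the shell and the picture viewer there is one more tool, called after "Request:" as name(argument=value, ...) on one line, values as JSON. jog_arm: Moves the arm, as the interface text tells. Its arguments: {"type":"object","properties":{"deltas":{"type":"array"},"grip_force":{"type":"number"}},"required":["deltas"]}

```bash
mkdir -p pics
cat > h.py <<'E'
import numpy as np, cv2
from rig import manip, imaging
def snap(n,f):
    c=imaging.calibration(n); im=imaging.get_image(n); cv2.imwrite(f'pics/{f}.png',im); np.savez(f'pics/{f}.npz',K=c['mtx'],T=c['cam_to_world']); return im
def ray(f,u,v):
    d=np.load(f'pics/{f}.npz'); T=np.array(d['T']); r=T[:3,:3]@np.linalg.solve(d['K'],[u,v,1.]); return T[:3,3],r/np.linalg.norm(r)
def onz(f,u,v,z):
    o,r=ray(f,u,v); return o+r*(z-o[2])/r[2]
def proj(f,p):
    d=np.load(f'pics/{f}.npz'); q=np.linalg.inv(d['T'])@np.append(p,1); q=d['K']@q[:3]; return q[:2]/q[2]
def tri(a,pa,b,pb):
    o1,r1=ray(a,*pa); o2,r2=ray(b,*pb)
    A=np.stack([r1,-r2],1); s=np.linalg.lstsq(A,o2-o1,rcond=None)[0]
    return (o1+s[0]*r1+o2+s[1]*r2)/2, np.linalg.norm(o1+s[0]*r1-o2-s[1]*r2)
E
python3 - <<'E'
from h import *
a=snap('scene','s0');b=snap('side','d0')
for n in('s0','d0'):
    d=np.load(f'pics/{n}.npz');print(n,d['K'].round(0).tolist(),d['T'].round(3).tolist())
print(manip.get_state())
E
```

```text
s0 [[399.0, 0.0, 283.0], [0.0, 399.0, 204.0], [0.0, 0.0, 1.0]] [[-0.06, 0.63, -0.774, 1.381], [0.998, 0.051, -0.036, 0.116], [0.016, -0.775, -0.632, 0.787], [0.0, 0.0, 0.0, 1.0]]
d0 [[437.0, 0.0, 282.0], [0.0, 437.0, 204.0], [0.0, 0.0, 1.0]] [[-0.996, -0.061, 0.06, 0.408], [-0.086, 0.727, -0.681, 0.979], [-0.002, -0.684, -0.73, 1.068], [0.0, 0.0, 0.0, 1.0]]
{'clock': 0.1, 'qpos': array([-1.29798965e+00,  2.76549915e-01,  1.50600694e+00,  7.49964627e-06,
        1.36073017e+00, -1.21026165e-01]), 'qd': array([ 1.51810512e-05, -1.28382883e-03, -3.06431105e-03, -3.44961840e-04,
        2.15059841e-04, -1.24160571e-03]), 'effort': array([ 9.53088420e-04, -4.17701375e+01, -2.46404761e+01, -3.54746344e-04,
        5.82605877e-03,  1.56969247e-05]), 'position': array([ 0.22050357, -0.53054067,  0.24151569]), 'ee_rot': array([-8.45025666e-04,  9.80674332e-01,  1.95645437e-01, -6.05752991e-05]), 'contact_force': array([-0.46355926, -0.36358691,  0.1779083 ]), 'moment': array([ 0.00377833, -0.00342217,  0.02850854]), 'gripper_force': 0.0, 'width': 0.08549211842142271}
```

View pics/s0.png

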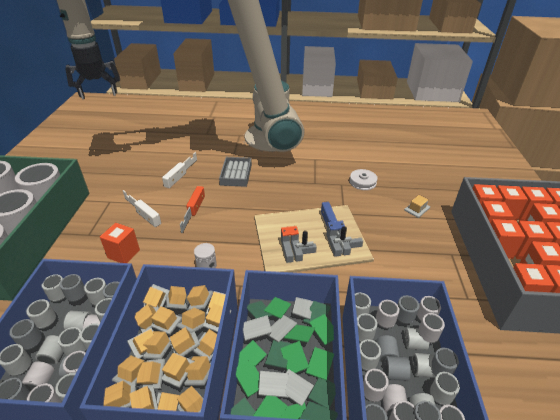

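View pics/d0.png

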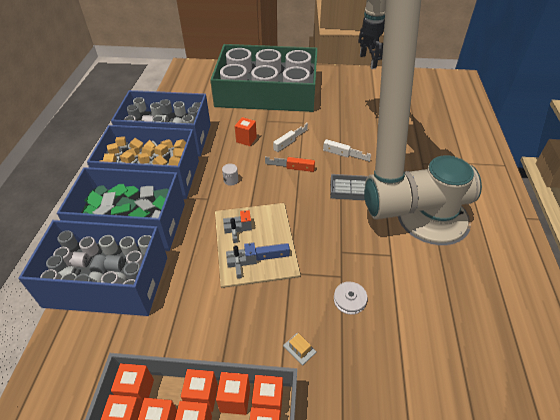

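The scene view shows three scraper-like things: an orange one at (193,207), and white-handled ones at (180,170) and (142,208). The orange handle fits the description. The orange-strapped holder is at (290,235), and the blue one at (335,225) is occupied. The piston is at (204,257) and the carton at (120,243). I'll confirm with one enlarged crop and take measurements.

Run:
```python
from h import *
a=cv2.imread('pics/s0.png');b=cv2.imread('pics/d0.png')
A=cv2.resize(a[150:280,100:380],(784,364),interpolation=cv2.INTER_CUBIC)
B=cv2.resize(b[145:225,215:330],(400,232)[:2],interpolation=cv2.INTER_CUBIC)
B2=cv2.resize(b[200:290,210:310],(384,232),interpolation=cv2.INTER_CUBIC)
cv2.imwrite('pics/m0.png',np.vstack([A,np.hstack([B[:,:400],B2])]))
for n,im,zs in(('s0',a,0),('d0',b,0)):
    h=cv2.cvtColor(im,cv2.COLOR_BGR2HSV)
    m=((h[...,0]<10)|(h[...,0]>176))&(h[...,1]>190)&(h[...,2]>90)
    k,l,st,c=cv2.connectedComponentsWithStats(m.astype(np.uint8))
    for i in range(1,k):
        if st[i,4]>25 and 100<c[i][0]<330 and 110<c[i][1]<270:
            p=np.argwhere(l==i)[:,::-1].astype(np.float32)
            r=cv2.minAreaRect(p); print(n,st[i],c[i].round(1),cv2.boxPoints(r).round(1).tolist())
            print('  z.02',onz(n,*c[i],.03).round(3),'z.06',onz(n,*c[i],.061).round(3))
```

```text
s0 [191 188  12  26 103] [196.3 199.6] [[189.3000030517578, 212.5], [194.5, 186.5], [203.89999389648438, 188.39999389648438], [198.6999969482422, 214.3000030517578]]
  z.02 [ 0.454 -0.191  0.03 ] z.06 [ 0.492 -0.178  0.061]
s0 [100 230  39  33 543] [121.3 245.5] [[98.69999694824219, 233.10000610351562], [129.60000610351562, 222.8000030517578], [141.0, 257.0], [110.0999984741211, 267.29998779296875]]
  z.02 [ 0.662 -0.343  0.03 ] z.06 [ 0.691 -0.324  0.061]
d0 [235 118  21  28 427] [245.3 132.1] [[235.0, 118.0], [255.0, 118.0], [255.0, 145.0], [235.0, 145.0]]
  z.02 [ 0.664 -0.355  0.03 ] z.06 [ 0.657 -0.315  0.061]
d0 [287 157  28  15 293] [300.3 163.9] [[285.8999938964844, 167.89999389648438], [287.29998779296875, 156.89999389648438], [314.29998779296875, 160.0], [313.0, 171.10000610351562]]
  z.02 [ 0.443 -0.19   0.03 ] z.06 [ 0.442 -0.155  0.061]
d0 [240 211  11  11  89] [244.9 215.9] [[239.89999389648438, 211.10000610351562], [249.0, 210.10000610351562], [250.10000610351562, 220.3000030517578], [241.0, 221.3000030517578]]
  z.02 [0.604 0.072 0.03 ] z.06 [0.599 0.099 0.061]
```

View pics/m0.png

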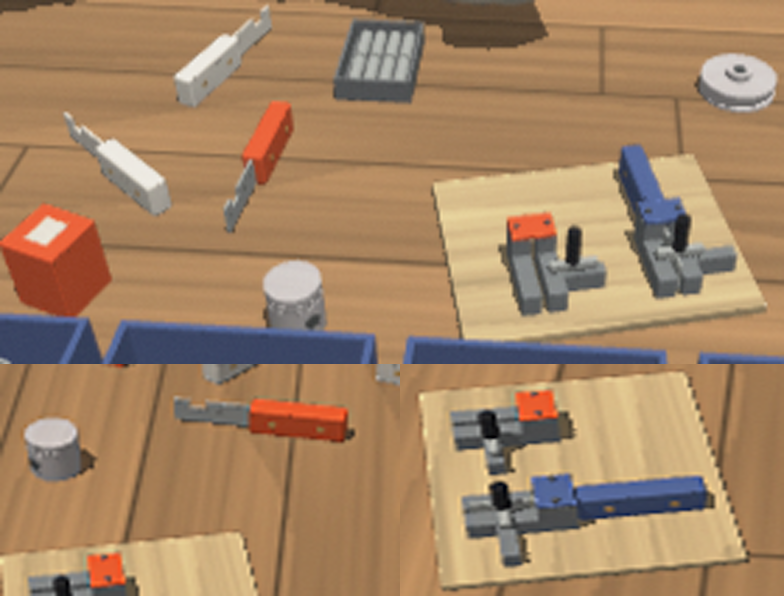

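The crop confirms it: the orange handle with a notched blade lies at (193,207). The white pair are decoys. The orange holder is empty, with its mouth facing the robot and its keeper at (304,240). Next I'll set up the close looks.

Run:
```python
from h import *
from scipy.spatial.transform import Rotation as R
s=manip.get_state();q=s['ee_rot'];T=np.eye(4);T[:3,:3]=R.from_quat(np.r_[q[1:],q[0]]).as_matrix();T[:3,3]=s['position']
c=imaging.calibration('wrist');print(T.round(3).tolist());print((np.linalg.inv(T)@c['cam_to_world']).round(3).tolist(),c['mtx'].round(0).tolist())
f=lambda x,y:(100+x/2.8,150+y/2.8)
P=[onz('s0',*f(281,103),.04),onz('s0',*f(255,180),.04)];print(P,P[1]-P[0])
# strap corners, z=.061
for p in[(507,216),(550,213),(556,236),(512,240)]:print(onz('s0',*f(*p),.061).round(3))
for p in[(435,184),(693,155),(765,308),(462,340)]:print('board',onz('s0',*f(*p),.012).round(3))
```

```text
[[0.923, 0.384, -0.0, 0.221], [0.384, -0.923, 0.002, -0.531], [0.0, -0.002, -1.0, 0.242], [0.0, 0.0, 0.0, 1.0]]
[[-0.0, -0.947, -0.321, 0.082], [1.0, -0.0, 0.0, 0.0], [-0.0, -0.321, 0.947, -0.131], [0.0, 0.0, 0.0, 1.0]] [[327.0, 0.0, 278.0], [0.0, 327.0, 211.0], [0.0, 0.0, 1.0]]
[array([ 0.40296029, -0.18871527,  0.04      ]), array([ 0.53427495, -0.18618518,  0.04      ])] [0.13131466 0.00253009 0.        ]
[0.591 0.075 0.061]
[0.584 0.116 0.061]
[0.615 0.123 0.061]
[0.624 0.082 0.061]
board [ 0.494 -0.007  0.012]
board [0.423 0.269 0.012]
board [0.647 0.322 0.012]
board [0.707 0.042 0.012]
```

Request:
jog_arm(deltas=[0, 0, -10, 249, 341, -22, 1, 0, 0, -20, 249, 341, -22, 1, 0, 0, -20, 249, 341, -22, 1, 0, 0, -20, 249, 341, -22, 1, 0, 0, -20, 249, 341, -22, 1, 0, 0, -20, 249, 341, -22, 1, 0, 0, -20, 249, 341, -22, 1, 0, 0, -20, 249, 341, -22, 1, 0, 0, -20, 249, 341, -22, 1, 0, 0, -20, 249, 341, -22, 1, 0, 0, -20, 249, 341, -22, 1, 0, 0, -20, 249, 341, -22, 1])

```text
clock: 1.3
position: [0.469, -0.1908, 0.2202]
ee_rot: [0.0, 1.0, 0.022, -0.0]
contact_force: [-0.1, -0.1, -1.2]
width: 0.085
gripper_force: 0.0
```

Run:
```python
from h import *
snap('wrist','w1'); s=manip.get_state();print(s['clock'],s['position'],s['ee_rot'])
```

```text
1.35 [ 0.46896963 -0.19101596  0.22025706] [ 2.19001005e-04  9.99765841e-01  2.16365434e-02 -2.74861066e-04]
```

Request:
jog_arm(deltas=[0, 0, 12, 150, 300, 0, 1, 0, 0, 12, 150, 300, 0, 1, 0, 0, 12, 150, 300, 0, 1, 0, 0, 12, 150, 300, 0, 1, 0, 0, 12, 150, 300, 0, 1, 0, 0, 12, 150, 300, 0, 1, 0, 0, 12, 150, 300, 0, 1, 0, 0, 12, 150, 300, 0, 1, 0, 0, 12, 150, 300, 0, 1, 0, 0, 12, 150, 300, 0, 1])

```text
clock: 2.35
position: [0.6191, 0.1081, 0.2202]
ee_rot: [0.0, 0.992, 0.126, -0.001]
contact_force: [0.4, -0.2, 0.7]
width: 0.0856
gripper_force: 0.0
```

Run:
```python
from h import *
a=snap('wrist','w2'); s=manip.get_state();print(s['clock'],s['position'],s['ee_rot'])
b=cv2.imread('pics/w1.png')
cv2.imwrite('pics/m1.png',np.vstack([b[:,:][60:360],a[60:360]]))
```

```text
2.4 [0.61917132 0.10803807 0.22038366] [ 3.26097422e-04  9.92077156e-01  1.25629319e-01 -2.91795500e-04]
```

View pics/m1.png

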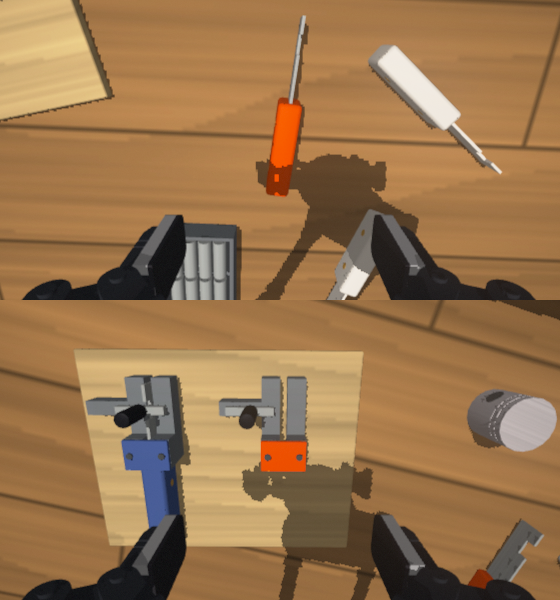

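w1 (top) shows the scraper's blade tip at (304,75), shoulder at (289,160) and butt at (278,255). w2 (bottom) shows the orange strap at (284,217), the slot gap between the walls at u≈284, v 137–200, and the keeper knob at (248,177). I'll measure these.

```bash
cat > m.py <<'E'
from h import *
def hsv(n): return cv2.cvtColor(cv2.imread(f'pics/{n}.png'),cv2.COLOR_BGR2HSV)
def biggest(m):
    k,l,st,c=cv2.connectedComponentsWithStats(m.astype(np.uint8)); return l==1+np.argmax(st[1:,4])
def orange(h): return ((h[...,0]<12)|(h[...,0]>176))&(h[...,1]>200)&(h[...,2]>80)
def edges(m,v): 
    u=np.flatnonzero(m[v]); return u.min()-.5,u.max()+.5
E
python3 - <<'E'
from m import *
h=hsv('w1'); m=orange(h); m[:,400:]=0; m=biggest(m)
vs=np.flatnonzero(m.any(1));print('handle rows',vs.min(),vs.max())
P=[]
for v in range(vs.min()+4,vs.max()-2,6):
    a,b=edges(m,v);p=onz('w1',a,v,.04);q=onz('w1',b,v,.04);P.append((p+q)/2);print(v,a,b,((p+q)/2).round(4),round(np.linalg.norm(p-q)*1000,1))
P=np.array(P);k=np.polyfit(P[:,0],P[:,1],1);print('handle yaw',np.degrees(np.arctan(k[0])),k)
u0=np.flatnonzero(m[vs.min()]).mean();print('front end row',onz('w1',u0,vs.min(),.04),onz('w1',np.flatnonzero(m[vs.max()]).mean(),vs.max()+.5,.04))
print('tip',onz('w1',304,76,.03),'shoulder-blade',onz('w1',292,163,.036), 'z36 tip',onz('w1',304,76,.036))
h=hsv('w2'); m=orange(h);m[:,400:]=0;m[260:]=0; m=biggest(m)
vs=np.flatnonzero(m.any(1));print('strap rows',vs.min(),vs.max())
for v in range(vs.min()+3,vs.max()-1,5):
    a,b=edges(m,v);p=onz('w2',a,v,.061);q=onz('w2',b,v,.061);print(v,a,b,((p+q)/2).round(4),round(np.linalg.norm(p-q)*1000,1))
for v in(vs.min(),vs.max()+1):
    print('edge',v,onz('w2',284,v,.061).round(4))
for v in(142,150,158,180,188,194): print(v,[tuple(x) for x in h[v,258:312,1:].tolist()][20:36])
E
```

```text
handle rows 158 256
162 277.5 298.5 [ 0.4956 -0.1996  0.04  ] 20.1
168 276.5 301.5 [ 0.4899 -0.2009  0.04  ] 24.1
174 275.5 300.5 [ 0.4839 -0.2002  0.04  ] 24.2
180 275.5 299.5 [ 0.478  -0.2001  0.04  ] 23.4
186 274.5 298.5 [ 0.4719 -0.1994  0.04  ] 23.5
192 273.5 297.5 [ 0.4658 -0.1987  0.04  ] 23.7
198 272.5 297.5 [ 0.4596 -0.1986  0.04  ] 24.8
204 271.5 295.5 [ 0.4533 -0.1974  0.04  ] 24.0
210 270.5 294.5 [ 0.4469 -0.1967  0.04  ] 24.1
216 269.5 293.5 [ 0.4405 -0.196   0.04  ] 24.3
222 268.5 292.5 [ 0.434  -0.1953  0.04  ] 24.4
228 268.5 291.5 [ 0.4274 -0.1951  0.04  ] 23.6
234 267.5 290.5 [ 0.4207 -0.1943  0.04  ] 23.7
240 266.5 289.5 [ 0.4139 -0.1936  0.04  ] 23.9
246 265.5 288.5 [ 0.4071 -0.1928  0.04  ] 24.0
252 266.5 287.5 [ 0.4002 -0.1931  0.04  ] 22.1
handle yaw -5.067525654982596 [-0.08867635 -0.15714774]
front end row [ 0.49924062 -0.19465459  0.04      ] [ 0.39519847 -0.1996934   0.04      ]
tip [ 0.57307384 -0.21037677  0.03      ] shoulder-blade [ 0.49409577 -0.20371093  0.036     ] z36 tip [ 0.57267112 -0.20994994  0.036     ]
strap rows 201 231
204 260.5 306.5 [0.611
[... 679 characters left out ...]
, (14, 126), (63, 117), (103, 109), (102, 110), (109, 154), (110, 217), (109, 216), (101, 187), (13, 102), (2, 129), (2, 129), (6, 129), (2, 129), (2, 129), (2, 128)]
180 [(2, 128), (15, 123), (82, 106), (105, 102), (108, 99), (108, 142), (109, 194), (107, 186), (78, 147), (4, 120), (2, 128), (2, 129), (4, 129), (4, 130), (6, 129), (2, 129)]
188 [(2, 127), (17, 122), (85, 105), (107, 100), (110, 121), (110, 169), (110, 193), (106, 176), (61, 121), (6, 119), (2, 128), (2, 128), (2, 128), (2, 127), (2, 128), (0, 128)]
194 [(5, 107), (28, 109), (109, 103), (106, 103), (105, 104), (111, 145), (110, 201), (105, 184), (62, 127), (2, 109), (5, 110), (5, 111), (7, 111), (5, 111), (9, 112), (9, 111)]
```

Request:
jog_arm(deltas=[0, 0, -20, -163, -305, -100, 1, 0, 0, -20, -163, -305, -100, 1, 0, 0, -20, -163, -305, -100, 1, 0, 0, -20, -163, -305, -100, 1, 0, 0, -20, -163, -305, -100, 1, 0, 0, -20, -163, -305, -100, 1, 0, 0, -20, -163, -305, -100, 1, 0, 0, -20, -163, -305, -100, 1, 0, 0, -20, -163, -305, -100, 1, 0, 0, -20, -163, -305, -130, 1, 0, 0, -20, -163, -305, -155, 1, 0, 0, -20, -163, -305, -180, 1, 0, 0, -20, -163, -305, -195, 1, 0, 0, -20, -163, -305, -202, 1, 0, 0, -20, -163, -305, -202, 1], grip_force=50)

```text
clock: 3.9
position: [0.4569, -0.1942, 0.0181]
ee_rot: [-0.0, 0.999, -0.047, -0.0]
contact_force: [-0.7, 0.8, 0.3]
width: 0.0854
gripper_force: 0.0
```

Run:
```python
from m import *
for a in((142,283.2),(158,283.1),(180,282.9),(194,282.9)): print(onz('w2',a[1],a[0],.036).round(4))
h=hsv('w2')
# knob: dark pixels
m=(h[...,2]<60); m[:,300:]=0;m[:,:225]=0;m[205:]=0;m[:140]=0;m=biggest(m);p=np.argwhere(m)
print('knob px',p.min(0),p.max(0),p.mean(0),onz('w2',p[:,1].mean(),p[:,0].mean(),.06))
s=manip.get_state();print(s['position'],s['ee_rot'],s['clock'],s['contact_force'])
```

```text
[0.6635 0.114  0.036 ]
[0.6487 0.1102 0.036 ]
[0.6277 0.1049 0.036 ]
[0.6138 0.1012 0.036 ]
knob px [166 239] [187 256] [176.71910112 248.09737828] [0.62816282 0.13809503 0.06      ]
[ 0.45691291 -0.19416793  0.01812292] [-2.85281737e-04  9.98892409e-01 -4.70510618e-02 -2.65980133e-04] 3.9 [-0.66274533  0.7541339   0.26948171]
```

Request:
jog_arm(deltas=[0, 0, 0, -1, -3, 0, 1, 0, 0, 0, -1, -3, 0, 0, 0, 0, 0, -1, -3, 0, 0, 0, 0, 0, -1, -3, 0, 0, 0, 0, 0, -1, -3, 0, 0, 0, 0, 0, -1, -3, 0, 0, 0, 0, 0, -1, -3, 0, 0, 0, 0, 0, -1, -3, 0, 0, 0, 0, 0, -1, -3, 0, 0, 0, 0, 0, -1, -3, 30, 0, 0, 0, 0, -1, -3, 60, 0, 0, 0, 0, -1, -3, 60, 0], grip_force=50)

```text
clock: 5.1
position: [0.4579, -0.1993, 0.0812]
ee_rot: [0.002, 0.999, -0.047, 0.003]
contact_force: [1.0, 0.2, -0.9]
width: 0.023
gripper_force: 49.5
```

Run:
```python
from m import *
snap('wrist','w3'); s=manip.get_state();print(s['position'],s['ee_rot'],s['width'],s['gripper_force'],s['contact_force'])
```

```text
[ 0.45664566 -0.19863554  0.07947638] [ 9.29664374e-04  9.98874684e-01 -4.73921331e-02  1.57702405e-03] 0.02313950997903442 49.49344217777252 [-0.83470635 -0.47948941 -1.93302601]
```

View pics/w3.png

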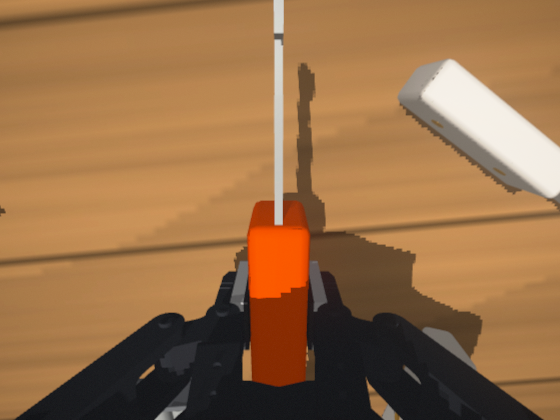

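The blade is gripped centrally and lies along the image vertical at u=278.5, with the shoulder at about (278,225). Next I'll work out the shoulder offset and the approach shift.

Run:
```python
from m import *
s=manip.get_state();p=s['position'];q=s['ee_rot'];yaw=2*np.arctan2(q[2],q[1]);x=np.array([np.cos(yaw),np.sin(yaw)]);n=np.array([-x[1],x[0]])
print('yaw',np.degrees(yaw),p)
h=hsv('w3');g=(h[...,1]<60)&(h[...,2]>120);g[:,300:]=0;g[:,255:] ;g[:,:260]=0
r=np.flatnonzero(g[:,276:281].any(1));print('blade last row',[v for v in range(205,235) if g[v,278]][-1:])
for v in(60,120,180,215):
    a,b=edges(g,v);w=onz('w3',(a+b)/2,v,p[2]+.018)[:2]-p[:2];print(v,a,b,'along',w@x,'lat',w@n)
for v in(222,225,228):
    w=onz('w3',278.5,v,p[2]+.018)[:2]-p[:2];print(v,w@x)
C=np.array([[.6635,.1140],[.6487,.1102],[.6277,.1049],[.6138,.1012],[.6065,.0996],[.6017,.0983],[.5919,.0958],[.5869,.0945]])
k=np.polyfit(C[:,0],C[:,1],1);a=np.arctan(k[0]);d=np.array([np.cos(a),np.sin(a)]);M=np.array([.5848,np.polyval(k,.5848)]);print('holder yaw',np.degrees(a),M)
for back in(.110,.04):
    t=M-d*(.040+back); print(back,'shift',(t-p[:2])*1000,'turn',np.degrees(a-yaw))
print('d',d)
```

```text
yaw -5.432782501818477 [ 0.45664566 -0.19863554  0.07947638]
blade last row [224]
60 273.5 282.5 along 0.09598172815452927 lat -0.000966416957425059
120 273.5 282.5 along 0.07728918370287802 lat -0.0009578605861884001
180 274.5 282.5 along 0.056387475285063764 lat -0.0011288798121054636
215 274.5 282.5 along 0.043013465882998356 lat -0.001129204516832864
222 0.040223258530460125
225 0.03901513325273745
228 0.037799515352921434
holder yaw 14.253784027834254 [0.5848     0.09398323]
0.11 shift [-17.22785552 255.68617309] turn 19.686566529652733
0.04 shift [ 50.61717003 272.92138438] turn 19.686566529652733
d [0.96921465 0.2462173 ]
```

Request:
jog_arm(deltas=[0, 0, 8, -17, 256, 0, 0, 0, 0, 15, -17, 256, 0, 0, 0, 0, 19.7, -17, 256, 0, 0, 0, 0, 19.7, -17, 256, 0, 0, 0, 0, 19.7, -17, 256, 0, 0, 0, 0, 19.7, -17, 256, 0, 0, 0, 0, 19.7, -17, 256, 0, 0, 0, 0, 19.7, -17, 256, -15, 0, 0, 0, 19.7, -17, 256, -30, 0, 0, 0, 19.7, -17, 256, -44, 0, 0, 0, 19.7, -17, 256, -44, 0, 0, 0, 19.7, -17, 256, -44, 0])

```text
clock: 6.35
position: [0.4385, 0.0567, 0.0339]
ee_rot: [0.0, 0.992, 0.123, -0.001]
contact_force: [1.1, -0.3, -1.1]
width: 0.0231
gripper_force: 49.9
```

Run:
```python
from m import *
snap('wrist','w4'); s=manip.get_state();print(s['position'],s['ee_rot'],s['contact_force'],s['clock'])
a=cv2.imread('pics/w4.png');snap('side','d4');b=snap('scene','s4')
d=cv2.imread('pics/d4.png')
B=cv2.resize(d[195:275,205:325],(400,267),interpolation=cv2.INTER_CUBIC);C=cv2.resize(b[190:270,230:350],(400,267),interpolation=cv2.INTER_CUBIC)
cv2.imwrite('pics/m4.png',np.vstack([cv2.resize(a[0:240,130:430],(400,320)),B])if 0 else np.vstack([np.hstack([a[0:240,80:480],np.zeros((240,400,3),np.uint8)]),np.hstack([B,C])]))
```

```text
[0.4389735  0.05693702 0.03435687] [ 1.57719527e-04  9.92360069e-01  1.23375307e-01 -4.43500983e-05] [-0.69066752  0.36744255 -0.57434283] 6.4
```

View pics/m4.png

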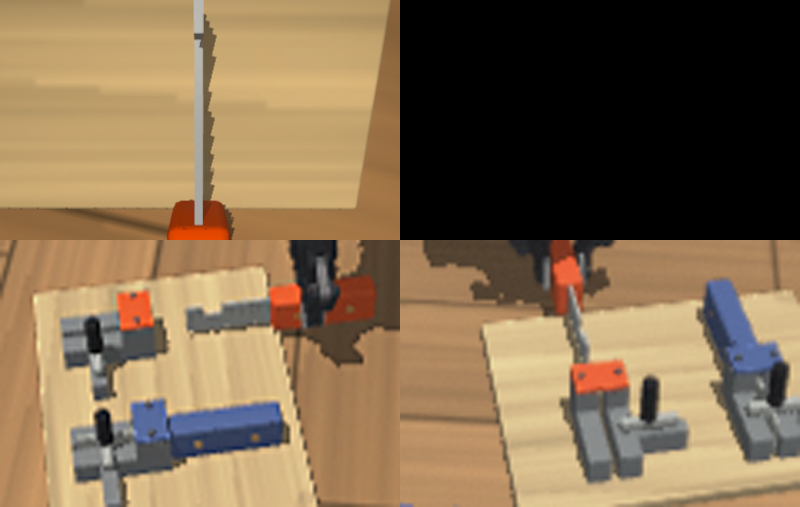

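The wrist view shows the blade centred on its axis at u≈278. The side and scene views show the tip lined up with the orange holder's mouth, a little short of it. I'll check the blade against the slot line.

Run:
```python
from m import *
M=np.array([.5848,.0940]);d=np.array([.9692,.2462]);n=np.array([-d[1],d[0]])
h=hsv('w4');g=(h[...,1]<60)&(h[...,2]>110);g[:,300:]=0;g[:,:260]=0
P=[]
for v in range(50,220,10):
    a,b=edges(g,v);w=onz('w4',(a+b)/2,v,.0525)[:2]-M;P.append((w@d,w@n))
P=np.array(P);print(P[[0,-1]].round(4),P[:,1].mean(),np.degrees(np.polyfit(*P.T,1)[0]))
w=onz('w4',278.5,225,.0525)[:2]-M;print('shoulder along',w@d)
# blade tip & strap front corner from side view, same plane
```

```text
[[-0.0538 -0.0008]
 [-0.1064 -0.0007]] -0.0007135696834110536 -0.07069656239288964
shoulder along -0.1122611403441899
```

Request:
jog_arm(deltas=[0, 0, 0.1, 9.5, 3.2, 0, 0, 0, 0, 0.1, 19.2, 5.6, 0, 0, 0, 0, 0.1, 26, 7.3, 0, 0, 0, 0, 0.1, 31, 8.6, 0, 0, 0, 0, 0.1, 36, 9.8, 0, 0, 0, 0, 0.1, 41, 11.1, 0, 0, 0, 0, 0.1, 46, 12.4, 0, 0, 0, 0, 0.1, 48, 12.9, 0, 0])

```text
clock: 7.3
position: [0.4874, 0.071, 0.0343]
ee_rot: [0.0, 0.992, 0.125, 0.0]
contact_force: [-0.7, 0.5, -0.5]
width: 0.0234
gripper_force: 49.9
```

Run:
```python
from m import *
s=manip.get_state();print(s['position'],s['contact_force'],s['moment'])
a=snap('wrist','w5');b=snap('scene','s5');d=snap('side','d5')
B=cv2.resize(d[195:275,205:325],(400,267),interpolation=cv2.INTER_CUBIC);C=cv2.resize(b[190:270,230:350],(400,267),interpolation=cv2.INTER_CUBIC)
cv2.imwrite('pics/m5.png',np.vstack([np.hstack([a[0:240,80:480],a[0:240,80:480]*0]),np.hstack([B,C])]))
```

```text
[0.48735885 0.07101124 0.034334  ] [-0.7393267   0.45507238 -0.48279773] [-0.00255895  0.00838961  0.02776968]
```

View pics/m5.png

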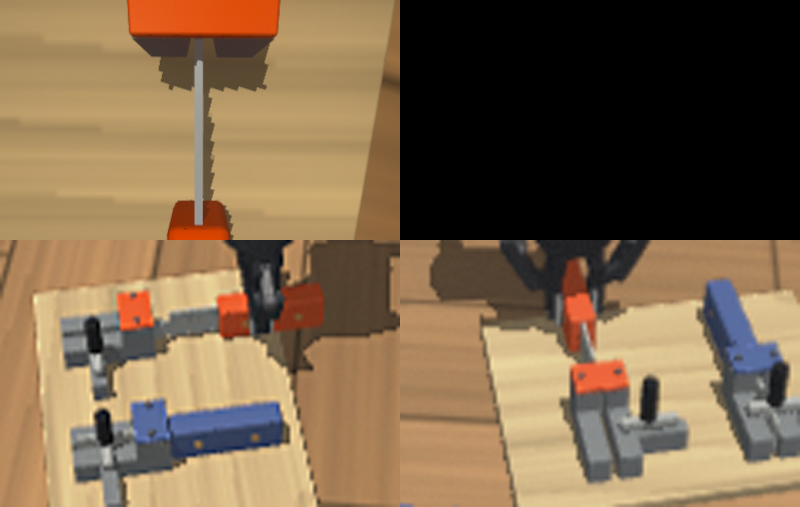

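The wrist view shows the tip inside the mouth. The strap spans u 208–359 with its centre at about 284, and the blade is at u≈279, so it sits about 1 mm too far towards +y. I'll measure that exactly.

Run:
```python
from m import *
d=np.array([.9692,.2462]);n=np.array([-d[1],d[0]]);T=manip.get_state()['position'][:2]
h=hsv('w5');m=orange(h);m[100:]=0;m=biggest(m)
for v in(5,12,20,25):
    a,b=edges(m,v);p=onz('w5',a,v,.061)[:2];q=onz('w5',b,v,.061)[:2];c=(p+q)/2-T;print(v,a,b,'lat',c@n,'w',np.linalg.norm(p-q))
for u in(230,278,340):
    v=np.flatnonzero(m[:,u]).max();print('front',u,v,(onz('w5',u,v+.5,.061)[:2]-T)@d)
g=(h[...,1]<60)&(h[...,2]>110);g[:,300:]=0;g[:,260]=0;g[:,:260]=0
for v in(90,140,180,210):
    a,b=edges(g,v);print('blade',a,b,(onz('w5',(a+b)/2,v,.0525)[:2]-T)@n)
print('shoulder',(onz('w5',278.5,225,.0525)[:2]-T)@d)
```

```text
5 207.5 358.5 lat -0.0015886767256524821 w 0.04209082019877825
12 207.5 358.5 lat -0.001599736829606252 w 0.042343906081878935
20 208.5 357.5 lat -0.0016124851569185 w 0.04207217250156586
25 208.5 357.5 lat -0.0016205778305614608 w 0.042254908610347766
front 230 36 0.10041144210241128
front 278 36 0.10043633167782141
front 340 37 0.10021214836624108
blade 274.5 282.5 -0.000389342028929194
blade 274.5 282.5 -0.0004220214099169977
blade 274.5 282.5 -0.0004505268360336887
blade 274.5 282.5 -0.0004734548136468754
shoulder 0.03930023214181465
```

Request:
jog_arm(deltas=[0, 0, 0, 0.3, -1.1, 0, 0, 0, 0, 0, 4.1, -0.1, 0, 0, 0, 0, 0, 9, 1.1, 0, 0, 0, 0, 0, 14.8, 2.6, 0, 0, 0, 0, 0, 19.7, 3.8, 0, 0, 0, 0, 0, 19.7, 3.8, 0, 0])

```text
clock: 8.05
position: [0.5077, 0.0748, 0.0344]
ee_rot: [0.0, 0.992, 0.125, 0.001]
contact_force: [-0.3, -1.0, -0.8]
width: 0.0239
gripper_force: 49.9
```

Request:
jog_arm(deltas=[0, 0, 0, 4.8, 1.2, 0, 0, 0, 0, 0, 9.7, 2.5, 0, 0, 0, 0, 0, 14.5, 3.7, 0, 0, 0, 0, 0, 19.4, 4.9, 0, 0, 0, 0, 0, 24.2, 6.2, 0, 0, 0, 0, 0, 29.1, 7.4, 0, 0, 0, 0, 0, 29.1, 7.4, 0, 0])

```text
clock: 8.75
position: [0.5365, 0.0822, 0.0344]
ee_rot: [0.0, 0.992, 0.125, 0.001]
contact_force: [-0.2, 0.2, -0.7]
width: 0.0235
gripper_force: 49.9
```

Run:
```python
from m import *
s=manip.get_state();print(s['position'],s['ee_rot'],s['contact_force'],s['moment'])
a=snap('wrist','w6');d=snap('side','d6');b=snap('scene','s6')
B=cv2.resize(d[195:275,205:325],(400,267),interpolation=cv2.INTER_CUBIC);C=cv2.resize(b[190:270,230:350],(400,267),interpolation=cv2.INTER_CUBIC)
cv2.imwrite('pics/m6.png',np.vstack([np.hstack([a[0:240,80:480],a[100:340,80:480]]),np.hstack([B,C])]))
```

```text
[0.53653807 0.0822103  0.03439476] [9.84832737e-05 9.92149229e-01 1.25058219e-01 5.83375739e-04] [-0.15597074  0.22130803 -0.71383827] [-0.0163653  -0.01619313  0.00629052]
```

View pics/m6.png

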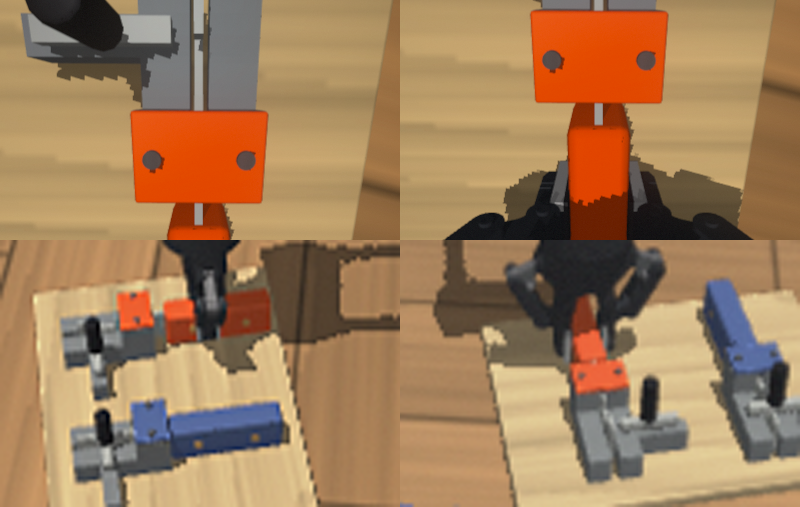

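The blade is centred in the slot with no force. About 13 mm remains, with the strap edge at row 203 and the shoulder at row 225.

Request:
jog_arm(deltas=[0, 0, 0, 3.4, 0.9, -1, 0, 0, 0, 0, 6.8, 1.7, -2, 0, 0, 0, 0, 9.7, 2.5, -3, 0, 0, 0, 0, 9.7, 2.5, -3, 0])

```text
clock: 9.3
position: [0.5457, 0.0847, 0.0312]
ee_rot: [0.0, 0.992, 0.125, 0.0]
contact_force: [0.4, -0.4, -1.2]
width: 0.0233
gripper_force: 49.9
```

Request:
jog_arm(deltas=[0, 0, 0, 0.5, 0.1, 0, 0, 0, 0, 0, 1, 0.2, 0, 0, 0, 0, 0, 1, 0.2, 0, 0])

```text
clock: 9.6
position: [0.5461, 0.0848, 0.0314]
ee_rot: [0.0, 0.992, 0.125, 0.0]
contact_force: [0.2, 0.3, -1.0]
width: 0.0237
gripper_force: 49.9
```

Request:
jog_arm(deltas=[0, 0, 0, 0.5, 0.1, 0, 0, 0, 0, 0, 1, 0.2, 0, 0, 0, 0, 0, 1, 0.2, 0, 0])

```text
clock: 9.9
position: [0.5472, 0.085, 0.0314]
ee_rot: [0.0, 0.992, 0.125, 0.0]
contact_force: [0.7, -0.3, -1.4]
width: 0.023
gripper_force: 49.9
```

Request:
jog_arm(deltas=[0, 0, 0, 0.5, 0.1, 0, 0, 0, 0, 0, 1, 0.2, 0, 0, 0, 0, 0, 1, 0.2, 0, 0], grip_force=22)

```text
clock: 10.2
position: [0.5474, 0.0851, 0.0312]
ee_rot: [0.0, 0.992, 0.125, -0.001]
contact_force: [-1.9, -0.7, 0.4]
width: 0.0234
gripper_force: 50.0
```

Request:
jog_arm(deltas=[0, 0, 0, 0.5, 0.1, 0, 0, 0, 0, 0, 1, 0.2, 0, 0, 0, 0, 0, 1, 0.2, 0, 0])

```text
clock: 10.5
position: [0.5473, 0.0851, 0.0311]
ee_rot: [0.0, 0.992, 0.125, -0.002]
contact_force: [-5.9, -2.1, 1.4]
width: 0.0236
gripper_force: 50.3
```

Run:
```python
from m import *
s=manip.get_state();T=s['position'][:2];d=np.array([.9692,.2462]);n=np.array([-d[1],d[0]]);print(s['position'],s['contact_force'],s['clock'])
snap('wrist','w7');h=hsv('w7');a=cv2.imread('pics/w7.png')
for v in range(180,250,2): print(v,a[v,270].tolist(),a[v,278].tolist())
```

```text
[0.54732445 0.0850733  0.03107975] [-5.94677544 -2.05178739  1.39433141] 10.5
180 [0, 75, 232] [0, 77, 233]
182 [0, 76, 233] [0, 76, 232]
184 [0, 74, 232] [0, 74, 232]
186 [0, 74, 232] [0, 74, 232]
188 [0, 74, 232] [0, 74, 232]
190 [0, 75, 232] [0, 75, 232]
192 [0, 73, 232] [0, 73, 232]
194 [0, 72, 232] [0, 74, 232]
196 [0, 74, 232] [0, 74, 232]
198 [0, 75, 232] [0, 72, 231]
200 [0, 73, 232] [0, 73, 232]
202 [0, 73, 232] [0, 73, 232]
204 [0, 73, 231] [0, 73, 231]
206 [0, 72, 231] [0, 72, 231]
208 [0, 71, 231] [0, 73, 231]
210 [0, 72, 231] [0, 72, 231]
212 [0, 73, 231] [0, 72, 231]
214 [0, 73, 231] [0, 73, 232]
216 [0, 74, 232] [0, 72, 231]
218 [0, 71, 231] [0, 72, 231]
220 [0, 71, 231] [0, 73, 232]
222 [0, 71, 231] [0, 71, 231]
224 [0, 72, 231] [0, 73, 231]
226 [0, 72, 231] [0, 71, 230]
228 [0, 72, 230] [0, 71, 230]
230 [0, 71, 230] [0, 72, 230]
232 [0, 72, 230] [0, 71, 229]
234 [0, 70, 230] [0, 73, 230]
236 [0, 65, 220] [0, 66, 220]
238 [0, 69, 224] [0, 69, 224]
240 [0, 72, 231] [0, 73, 231]
242 [0, 71, 231] [0, 71, 231]
244 [0, 71, 231] [0, 71, 231]
246 [0, 72, 231] [0, 72, 230]
248 [0, 71, 230] [0, 70, 230]
```

The shoulder met the front face at about 6 N. I'll relieve the push and lower it onto the board.

Request:
jog_arm(deltas=[0, 0, 0, -1, -0.2, 0, 0, 0, 0, 0, -1, -0.2, -0.5, 0, 0, 0, 0, -1, -0.2, -1, 0, 0, 0, 0, -1, -0.2, -1, 0])

```text
clock: 10.95
position: [0.5473, 0.0851, 0.0307]
ee_rot: [0.0, 0.992, 0.125, -0.001]
contact_force: [-5.8, -1.7, 4.3]
width: 0.0234
gripper_force: 50.8
```

Request:
jog_arm(deltas=[0, 0, 0, 0, 0, -0.5, 0, 0, 0, 0, 0, 0, -0.5, 0])

```text
clock: 11.15
position: [0.5474, 0.0851, 0.0307]
ee_rot: [0.0, 0.992, 0.125, -0.001]
contact_force: [-6.5, -1.5, 8.6]
width: 0.0232
gripper_force: 51.3
```

Request:
jog_arm(deltas=[0, 0, 0, 0, 0, 0, 0.6, 0, 0, 0, 0, 0, 0, 0.6, 0, 0, 0, 0, 0, 0, 0.6, 0, 0, 0, 0, 0, 0, 0.6, 0, 0, 0, 0, 0, 0, 0.6, 0, 0, 0, 0, 0, 20, 0.6, 0, 0, 0, 0, 0, 50, 0.6, 0, 0, 0, 0, 0, 90, 0.6, 0, 0, 0, 20, 5, 130, 0.6, 0, 0, 0, 50, 12, 170, 0, 0, 0, 0, 50, 12, 170, 0, 0, 0, 0, 50, 12, 170, 0])

```text
clock: 12.35
position: [0.599, 0.0973, 0.2006]
ee_rot: [0.0, 0.992, 0.125, 0.001]
contact_force: [-0.4, -0.6, -1.0]
width: 0.0082
gripper_force: 0.0
```

Run:
```python
from m import *
s=manip.get_state();print(s['position'],s['ee_rot'],s['contact_force'],s['width'],s['clock'])
a=snap('wrist','w8');cv2.imwrite('pics/m8.png',a)
```

```text
[0.59895888 0.09731015 0.20060073] [1.30057614e-04 9.92141933e-01 1.25113279e-01 1.01771636e-03] [-0.38102203 -0.60592402 -0.99883239] 0.008194369223696077 12.35
```

View pics/m8.png

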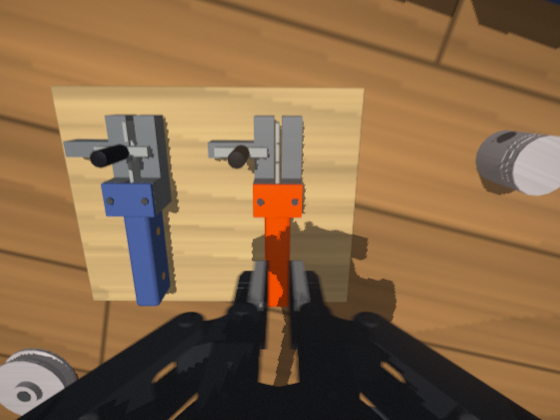

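The picture shows the orange scraper home, with its handle square to the strap at u≈278 and the notch at about (278,152). The keeper knob is still open at (238,157), and the other things haven't moved. Next I'll find the shift to the knob.

Run:
```python
from m import *
M=np.array([.5856,.0948]);a=np.radians(14.3);d=np.array([np.cos(a),np.sin(a)]);n=np.array([-d[1],d[0]]);T=manip.get_state()['position'][:2]
for f in('w2','w8'):
    h=hsv(f);m=(h[...,2]<60);m[:,290:]=0;m[:,215:]
    m[:,:222]=0;m[200:]=0;m[:135]=0;m=biggest(m);p=np.argwhere(m)
    print(f,p.min(0),p.max(0))
    w=onz(f,p[:,1].mean(),p[:,0].mean(),.066)[:2]-M;print(w@d,w@n)
for y in(.030,.033): print(y,(M+.055*d+y*n-T)*1000)
print(d,n)
```

```text
w2 [166 239] [187 256]
0.05330375785097193 0.030886750018158233
w8 [146 228] [167 248]
0.052716328348041123 0.030193959669559397
0.03 [34.19995811 40.30932025]
0.033 [33.45896107 43.21636745]
[0.96901573 0.24699901] [-0.24699901  0.96901573]
```

Request:
jog_arm(deltas=[0, 0, 0, 34, 41, 0, 0.6, 0, 0, 0, 34, 41, 0, 0.6, 0, 0, 0, 34, 41, -30, 0.6, 0, 0, 0, 34, 41, -60, 0.6, 0, 0, 0, 34, 41, -90, 0.6, 0, 0, 0, 34, 41, -115, 0.6, 0, 0, 0, 34, 41, -130, 0.6, 0, 0, 0, 34, 41, -136, 0.6, 0, 0, 0, 34, 41, -136, 0.6], grip_force=25)

```text
clock: 13.3
position: [0.6302, 0.1378, 0.0619]
ee_rot: [0.0, 0.992, 0.125, -0.002]
contact_force: [0.2, -0.2, -0.4]
width: 0.0515
gripper_force: 0.0
```

Request:
jog_arm(deltas=[0, 0, 0, 0, 0, 0, 0, 0, 0, 0, 0, 0, 0, 0, 0, 0, 0, 0, 0, 0, 0, 0, 0, 0, 0, 0, 0, 0, 0, 0, 0, 0, 0, 0, 0, 0, 0, 0, 0, 0, 0, 0])

```text
clock: 13.9
position: [0.6328, 0.1383, 0.0649]
ee_rot: [0.0, 0.992, 0.125, 0.001]
contact_force: [-0.9, 0.4, 5.5]
width: 0.013
gripper_force: 25.1
```

Request:
jog_arm(deltas=[0, 0, 0, 0.7, -2.9, 0, 0, 0, 0, 0, 1.5, -5.8, 0, 0, 0, 0, 0, 2.2, -8.7, 0, 0, 0, 0, 0, 3, -11.6, 0, 0, 0, 0, 0, 3.7, -14.5, 0, 0, 0, 0, 0, 4.4, -17.4, 0, 0, 0, 0, 0, 4.9, -19.4, 0, 0, 0, 0, 0, 4.9, -19.4, 0, 0])

```text
clock: 14.7
position: [0.6376, 0.1189, 0.0649]
ee_rot: [-0.0, 0.992, 0.125, 0.001]
contact_force: [-0.6, 1.1, 4.8]
width: 0.0129
gripper_force: 25.2
```

Request:
jog_arm(deltas=[0, 0, 0, 0.3, -1, 0, 0, 0, 0, 0, 0.5, -2, 0, 0, 0, 0, 0, 0.8, -3, 0, 0, 0, 0, 0, 0.8, -3, 0, 0])

```text
clock: 15.1
position: [0.6383, 0.1161, 0.0649]
ee_rot: [-0.0, 0.992, 0.125, 0.001]
contact_force: [-1.0, 0.5, 6.5]
width: 0.0134
gripper_force: 25.2
```

Request:
jog_arm(deltas=[0, 0, 0, 0.3, -1, 0, 0, 0, 0, 0, 0.5, -2, 0, 0, 0, 0, 0, 0.5, -2, 0, 0])

```text
clock: 15.4
position: [0.6388, 0.1142, 0.0649]
ee_rot: [-0.0, 0.992, 0.125, 0.001]
contact_force: [-1.5, 1.0, 6.3]
width: 0.0133
gripper_force: 25.2
```

Request:
jog_arm(deltas=[0, 0, 0, 0.3, -1, 0, 0, 0, 0, 0, 0.3, -1, 0, 0])

```text
clock: 15.6
position: [0.6388, 0.1142, 0.0649]
ee_rot: [-0.001, 0.992, 0.125, 0.001]
contact_force: [-1.6, 4.4, 5.8]
width: 0.0133
gripper_force: 25.2
```

The keeper has reached its stop: the knob is at holder y≈6 mm, so the joint is at about 30 mm. I'll release and withdraw.

Request:
jog_arm(deltas=[0, 0, 0, 0, 0, 0, 0.5, 0, 0, 0, 0, 0, 0, 0.5, 0, 0, 0, 0, 0, 0, 0.5, 0, 0, 0, 0, 0, 0, 0.5, 0, 0, 0, 0, 0, 30, 0.5, 0, 0, 0, 0, 0, 70, 0.5, 0, 0, 0, 0, 0, 110, 0.5, 0, 0, 0, -30, 0, 150, 0.5, 0, 0, 0, -30, 0, 150, 0.5, 0, 0, 0, -30, 0, 150, 0.5])

```text
clock: 16.6
position: [0.6087, 0.1127, 0.215]
ee_rot: [0.0, 0.992, 0.125, 0.001]
contact_force: [0.2, 0.7, -1.6]
width: 0.0426
gripper_force: 0.0
```

Run:
```python
from m import *
a=snap('wrist','w9');d=snap('side','d9');b=snap('scene','s9');print(manip.get_state()['contact_force'])
B=cv2.resize(d[195:275,205:325],(400,267),interpolation=cv2.INTER_CUBIC);C=cv2.resize(b[190:270,230:350],(400,267),interpolation=cv2.INTER_CUBIC)
cv2.imwrite('pics/m9.png',np.vstack([np.hstack([a[60:300,80:480],cv2.resize(a[90:210,180:380],(400,240))]),np.hstack([B,C])]))
```

```text
[ 0.80890113 -0.55240091  0.2515989 ]
```

View pics/m9.png

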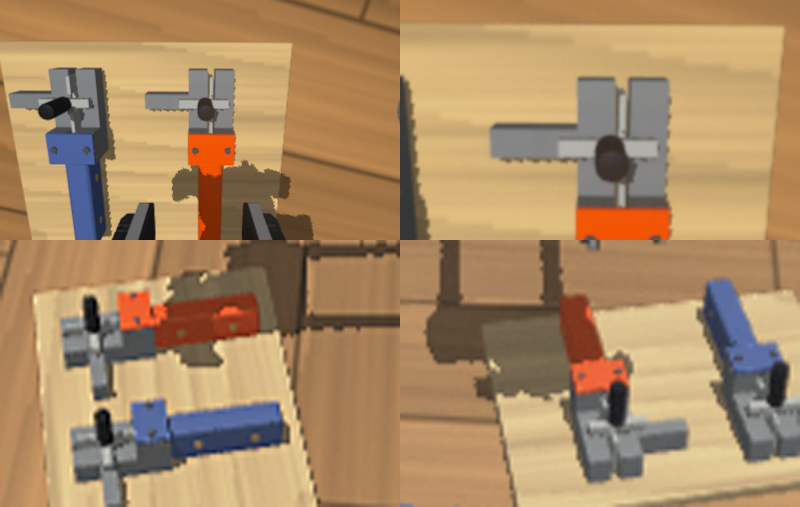

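The wrist crop shows the keeper tongue across the slot and through the notch, with the knob at about (285,168). The handle butts against the orange strap and rests on the board, and the robot is clear of everything.

```bash
python3 -c "
from rig import manip
print(manip.sign_off())"
```

```text
the job is handed in; nothing more can be done
None
```

The orange scraper is fully home in the orange holder with its keeper slid right across to the stop, and I handed the job in at about 17 s on the robot clock (limit 54 s); no verdict was returned.

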